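Walk the gluing weight round to the fence

ROBOT

A 6-joint arm with a two-finger parallel gripper is mounted at the origin on the work surface. World frame = base frame: x ahead of the robot, y to its left, z up, the work surface at z = 0. Lengths are in m, angles in rad, forces in N, time in s.
With the tool pointing down it reaches from about 0.4 to 0.925 m from the base axis. Payload 3.4 kg.
Tool frame: the origin (TCP) lies at the very end of the fingers, on their centre line; the grasp point (between the pads) lies 19 mm behind it; x points along the fingers, z is the direction in which the jaws open and shut, and the axes are right-handed (so a half turn about x gives the same grasp; the last joint's range is limited). The gripper opens to 85 mm and grips with 20 to 120 N. Pads are 22 mm wide; open, the fingers measure 114 mm over their backs; the gripper's body (76 mm by 85 mm) begins 54 mm behind the grasp point. The pads swing forward as they close: fully open they stand 13 mm farther back than shut.
Start: joints at [1.085, 0.307, 1.506, -0, 1.328, -0.073], TCP at [0.23, 0.527, 0.21] pointing down, gripper open.
Joint ranges: [-3.12, 3.12], [-1.05, 2.28], [0.14, 2.33], [-1.42, 4.57], [0.1, 2.73], [-2.68, 2.68]. Speed limits (rad/s): [2.57, 2.57, 3.14, 3.14, 3.14, 3.14].

INTERFACE

Orientations are given as a 3x3 rotation matrix whose columns are the frame's x, y, z axes.
In Python, from plant import r, cams, recognise, regions_of, landmark_of gives the robot as it stands.
- The arm moves only by the shell command python3 -m inch 'ROWS' [FORCE]. ROWS is JSON, a list of rows, each an object of numbers: "x", "y", "z": the shift along the tool's x, y, z in m; "wx", "wy", "wz": the turn, a rotation vector about the tool's x, y, z in rad; "hand": the opening, from 0 (shut) to 1 (fully open). A call has 1 to 20 rows; each row shifts and turns the pose as measured when the row begins, along the tool's axes as they then stand; what a row does not reach is not made up. A row lasts 1/8 s, in which the tool goes at most 62.5 mm and 10.7 degrees, less where a joint would pass 70% of its speed; a pose out of reach is approached as far as the arm can. A call with a gripper value outside its range is refused whole. The fingers move at their own pace and stop on an object; FORCE is the grip in N (left out, the last holds). Time passes only in rows, so rows that do not move let the fingers close. It gives the time, the measured TCP pose, the force and the opening at its end, in the units of the state.
- r.state(): the state, without advancing time (a new reading comes with each control period).
- cams.camera(name): name is "scene" or "top"; returns the picture (480x640x3 uint8, red, green, blue); there is no depth.
- cams.camera_model(name): a dict with "camera_matrix" (3x3 intrinsics, pixels), "view" (4x4, takes a point from world to camera coordinates). Camera axes: x right, y down, z forward; pixel columns grow to the right and rows downward; lengths in m; the calibration is good to about 2 mm. A picture is of the moment at which its call begins. camera_model takes no time and is no camera call.
- r.job_done(): hands the job in, once; it reports no verdict.
Trained networks look in the newest picture that a camera, given by its name, has taken for a name from the list of things; names that differ only in an ending like _2 or _b are one class to them, and where a whole thing is asked for, a point or a joint stands for the part that bears it (a point fixed in the world has none). Each returns a list of dicts, best first, with "confidence" (0 to 1); they miss things now and then, are a little off and sometimes report something else, mostly with a low value. They report only what shows in the picture. A call takes as long as a camera call. They do not tell look-alikes from the thing itself.
- recognise(camera, label): "centre" ([x, y, z] in m, in the coordinates of the camera as it stood for that picture, good to about 4 mm: the middle of the surface that is visible of it).
- regions_of(camera, label): "pixels" (480x640 bool, what is visible of it).
- landmark_of(camera, label): "centre" ([x, y, z] in m, in the coordinates of the camera as it stood for that picture, good to about 4 mm: a listed point, or the origin of a listed thing).
The state is a dict: "t": time; "joint_pos": joint angles; "joint_vel": joint speeds; "joint_efforts": joint torques, N m; "tool_pos": TCP position; "ee_rot": TCP orientation; "wrist_force": force on the tool from outside, world axes, zero at the start; "ft_torque": the same for the moment, N m; "opening": opening from 0.0 (shut) to 1.0 (fully open).
Only numpy, scipy, OpenCV 4.12 (cv2) and the standard library are available. Lean on these libraries where they do the work, as an engineer would, in place of code of your own. Each camera call takes 0.05 s, during which the arm holds its last target.

TASK

Walk the heavy cast weight round by pushing at its corners with the fingertips, then push it up to the gluing fence, so that one of its two long blue faces (either will do) lies flat against the cardboard panel on the fence and covers the panel's whole width. Nothing is picked up: keep the weight flat on the table, never lifted or tipped. Leave the glue bottle, tape roll, bricks and cup where they stand, and back away from the weight when it is done.

Things in the scene. Friction and masses are not known exactly. Their poses are not given: they have to be found in the camera images.
- weight: Cast plaster block, loose, 0.7 to 0.98 kg: 100 mm along its x, 150 mm along its y, 50 mm high, off-white, grey patch on top. Its two long faces (at x = +50 and -50 mm) are blue (10 mm deep, seen on top too), its short ends (y = +75 and -75 mm) off-white; both blue faces serve equally. Origin: centre of its underside, z up. Smooth (friction about 0.4); it stops when the push stops.
- fence: Aluminium fence fixed to the table, 260 mm long along its y, 45 mm high; a cardboard panel 100 mm wide, 48 mm high, 3 mm thick is stuck to the middle of its face, folded over its top. Origin: on the table at the middle of the panel's exposed face; +x points into the fence (metal from x = +3 to +75 mm), z up. The weight comes from the -x side; home, its centre is at x = -50 mm, y = 0 here.
- glue: White glue bottle with an orange cap, bystander, upright, 40 mm diameter, 85 mm high. Origin: centre of its underside.
- tape: Yellow roll of tape lying flat, bystander, 84 mm diameter, 24 mm high. Origin: centre of its underside.
- brick_lime: Plain lime-green model brick, bystander, 60 x 30 x 30 mm (x, y, z). Origin: centre of its underside.
- cup: Yellow plastic cup, empty, bystander, upright, 72 mm diameter, 85 mm high. Origin: centre of its underside.
- brick_cyan: Plain cyan stepped model brick, bystander, 60 x 30 mm in plan, 60 mm high over its -x half and 30 mm over the rest. Origin: centre of its underside.
Mind the look-alikes: they are no part of the job. Several things look just like the weight: the one meant starts farthest from the robot's base.

How it is judged:
At the end, for the whole second after the job is handed in: One blue face lies against the panel: square within 0.045 rad, weight's centre at most 54 mm from the panel's face (4 mm gap) and within 25 mm of its middle along the fence, the weight flat and at rest, every bystander within 20 mm of its start (angle between the x axis of weight and the x axis of fence, either way round below 0.045 rad and x of weight in the frame of fence between -0.054 and -0.045 m and y of weight in the frame of fence between -0.025 and 0.025 m and height (world z) of weight below 0.004 m and angle between weight's own z axis and vertical below 0.05 rad and linear speed of weight below 0.01 m/s and distance of each of glue, tape, brick_lime, cup, brick_cyan from where it was at the start of the episode below 0.02 m); the robot touches nothing.
It fails at once if the weight is lifted off the table or tipped (height (world z) of weight above 0.01 m or angle between weight's own z axis and vertical above 0.15 rad).
It fails at once if a bystander is knocked over or moved more than 20 mm (distance of any of glue, tape, brick_lime, cup, brick_cyan from where it was at the start of the episode above 0.02 m or angle between any of glue, tape, brick_lime, cup, brick_cyan's own z axis and vertical above 0.4 rad).
It also fails if it takes over 72 s, if anything falls off the work surface, if the arm or the gripper's body presses on something with over 40 N, if the wrist force passes 120 N, or if a joint passes its speed limit or range.

## Working session

There is one attempt and no reset: what is moved stays moved. The work goes in short steps, Python scripts to look and compute and a shell command to move; the robot and the scene stay as the last step left them, time stands still between calls to the robot, and variables do not carry over. Pictures are saved under pics/ and viewed, and the job is handed in when it is done.

```bash
ls; mkdir -p pics
python3 - <<'E'
from plant import r,cams
import cv2
for n in("scene","top"):
    im=cams.camera(n); cv2.imwrite(f"pics/{n}0.png",im[:,:,::-1])
    print(cams.camera_model(n))
s=r.state();print(s)
E
```

```text
pics
{'camera_matrix': array([[522.57860774,   0.        , 318.40652403],
       [  0.        , 522.57860774, 237.49096199],
       [  0.        ,   0.        ,   1.        ]]), 'view': array([[-0.76843163,  0.63991947,  0.00398684,  0.45766063],
       [ 0.35283083,  0.42886941, -0.83161375, -0.13199832],
       [-0.53387567, -0.63763164, -0.55534014,  1.60808983],
       [ 0.        ,  0.        ,  0.        ,  1.        ]])}
{'camera_matrix': array([[545.39503722,   0.        , 325.49971542],
       [  0.        , 545.39503722, 234.41483106],
       [  0.        ,   0.        ,   1.        ]]), 'view': array([[-0.00285938, -0.99948801, -0.03186753, -0.05209152],
       [-0.99565659,  0.00581108, -0.0929203 ,  0.53603166],
       [ 0.09305791,  0.03146342, -0.99516344,  1.15151424],
       [ 0.        ,  0.        ,  0.        ,  1.        ]])}
{'t': 0.1, 'joint_pos': array([ 1.08554618e+00,  3.07532227e-01,  1.50758300e+00, -3.01932368e-05,
        1.32842286e+00, -7.35433440e-02]), 'joint_vel': array([ 0.00197128, -0.00312351, -0.0044219 , -0.00034684, -0.00121984,
       -0.00016227]), 'joint_efforts': array([ 2.34715881e-03, -4.58525813e+01, -2.52609551e+01, -9.46548857e-05,
        5.46274910e-03, -3.46018646e-05]), 'tool_pos': array([0.22982913, 0.52630822, 0.20893854]), 'ee_rot': array([[-8.81479977e-04, -9.16442000e-01,  4.00166570e-01],
       [-1.73451914e-03,  4.00167525e-01,  9.16440366e-01],
       [-9.99998107e-01,  1.13727256e-04, -1.94232585e-03]]), 'wrist_force': array([-0.51994527,  0.31115883, -0.12711497]), 'ft_torque': array([ 0.02969405, -0.03177412,  0.03368993]), 'opening': 1.0024160583079909}
```

View pics/scene0.png

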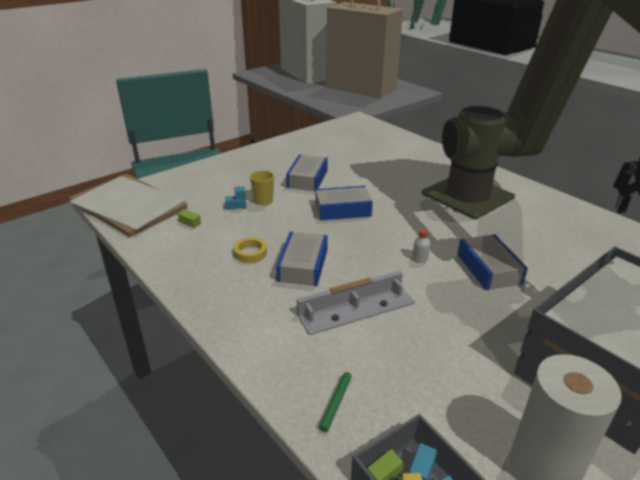

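View pics/top0.png

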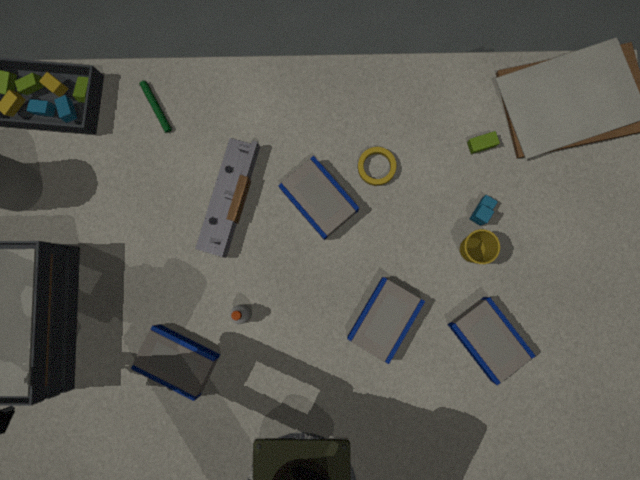

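```bash
cat > h.py <<'E'
import numpy as np,cv2
from plant import r,cams,recognise,regions_of,landmark_of
def ray(n,uv,z):
    m=cams.camera_model(n);K=m["camera_matrix"];V=m["view"];R=V[:3,:3];t=V[:3,3]
    uv=np.atleast_2d(uv).astype(float)
    d=(R.T@np.linalg.inv(K)@np.c_[uv,np.ones(len(uv))].T).T;c=-R.T@t
    return c+d*((z-c[2])/d[:,2])[:,None]
def proj(n,P):
    m=cams.camera_model(n);p=(m["view"][:3,:3]@np.atleast_2d(P).T).T+m["view"][:3,3]
    q=(m["camera_matrix"]@p.T).T;return q[:,:2]/q[:,2:]
def world(n,c):
    V=cams.camera_model(n)["view"];return V[:3,:3].T@(np.array(c)-V[:3,3])
def overlay(im,P,col):
    for p in proj("top",P): cv2.circle(im,tuple(int(round(x*1)) for x in p),1,col,-1)
E
python3 - <<'E'
from h import *
im=cams.camera("top")
for l in ["weight","fence","glue","tape","brick_lime","cup","brick_cyan"]:
    for d in landmark_of("top",l): print(l,round(d["confidence"],2),world("top",d["centre"]).round(3),proj("top",[world("top",d["centre"])]).round(0))
c=cv2.resize(im[110:270,180:400,::-1],None,fx=3.6,fy=3.6,interpolation=cv2.INTER_CUBIC);cv2.imwrite("pics/crop0.png",c)
E
```

```text
weight 0.98 [ 0.618 -0.04  -0.001] [[319. 199.]]
weight 0.94 [ 0.351 -0.181  0.005] [[385. 320.]]
weight 0.78 [0.267 0.264 0.003] [[179. 360.]]
weight 0.74 [ 0.312 -0.397 -0.001] [[486. 339.]]
weight 0.6 [ 0.685 -0.164 -0.003] [[375. 169.]]
fence 0.96 [0.611 0.123 0.001] [[246. 202.]]
glue 0.79 [ 0.365  0.127 -0.001] [[243. 314.]]
tape 0.75 [ 0.686 -0.161  0.002] [[374. 167.]]
brick_lime 0.78 [ 0.738 -0.401  0.004] [[482. 143.]]
cup 0.65 [ 0.505 -0.374  0.001] [[473. 248.]]
brick_cyan 0.56 [ 0.589 -0.398  0.002] [[483. 210.]]
```

View pics/crop0.png

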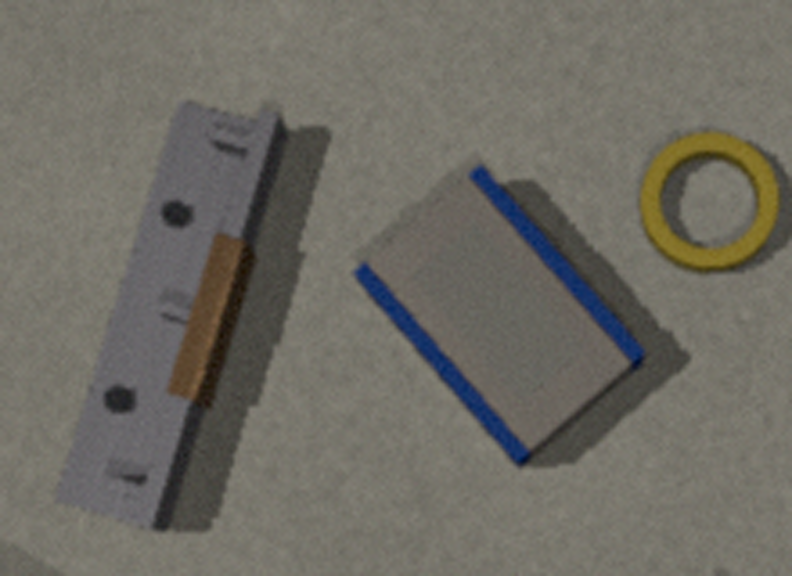

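```bash
cat >> h.py <<'E'
def weight_pose(im,near,n="top",verbose=True):
    """fit top outline of blue stripes; near = world xy of approx centre"""
    hsv=cv2.cvtColor(im,cv2.COLOR_RGB2HSV)
    m=((hsv[...,0]>108)&(hsv[...,0]<130)&(hsv[...,1]>120)&(hsv[...,2]>40))
    v,u=np.nonzero(m);P=ray(n,np.c_[u,v],0.05)[:,:2]
    P=P[np.linalg.norm(P-near,axis=1)<0.1]
    (c,(w,h),a)=cv2.minAreaRect((P*1000).astype(np.float32))
    b=cv2.boxPoints((c,(w,h),a))/1000
    e=b[1]-b[0];f=b[2]-b[1]
    long=e if np.linalg.norm(e)>np.linalg.norm(f) else f
    ang=np.arctan2(long[1],long[0])%np.pi  # direction of weight y axis
    if verbose: print("weight c",np.round(np.array(c)/1000,4),"size",round(w,1),round(h,1),"long-axis deg",round(np.degrees(ang),2))
    return np.array(c)/1000,ang,b
E
python3 - <<'E'
from h import *
im=cams.camera("top")
c,a,b=weight_pose(im,[0.62,-0.04]); print(b.round(3))
o=lambda p:np.array(p)/3.6+[180,110]-0.36
w=np.array([[478,165],[643,360],[522,466],[357,270]])
W=ray("top",o(w),0.05)[:,:2];print(W.round(3),W.mean(0))
f=ray("top",o([[245,240],[196,403]]),0.048)[:,:2];print("panel",f.round(3),np.linalg.norm(f[0]-f[1]),f.mean(0),np.degrees(np.arctan2(*(f[0]-f[1])[::-1])))
f=ray("top",o([[280,120],[158,526]]),0.045)[:,:2];print("fence",f.round(3),np.linalg.norm(f[0]-f[1]),f.mean(0),np.degrees(np.arctan2(*(f[0]-f[1])[::-1])))
c=cv2.resize(im[130:265,190:275,::-1],None,fx=4.4*1.0,fy=4.4,interpolation=cv2.INTER_CUBIC);c=np.clip(c*1.8,0,255);cv2.imwrite("pics/crop1.png",c)
i2=cams.camera("scene");c=cv2.resize(i2[220:340,270:430,::-1],None,fx=4.5,fy=4.5,interpolation=cv2.INTER_CUBIC);cv2.imwrite("pics/crop2.png",c)
E
```

```text
weight c [ 0.6132 -0.0414] size 151.3 100.4 long-axis deg 40.3
[[ 0.523 -0.052]
 [ 0.588 -0.129]
 [ 0.703 -0.031]
 [ 0.638  0.046]]
[[ 0.703 -0.028]
 [ 0.586 -0.125]
 [ 0.524 -0.053]
 [ 0.641  0.044]] [ 0.61317405 -0.04042515]
panel [[0.66  0.111]
 [0.562 0.139]] 0.10143592087177662 [0.61085718 0.12530492] -16.074123270987734
fence [[0.733 0.091]
 [0.49  0.162]] 0.2532947318582504 [0.61133951 0.12650121] -16.065336735531236[ WARN:0@1.360] global loadsave.cpp:1063 imwrite_ Unsupported depth image for selected encoder is fallbacked to CV_8U.
```

View pics/crop1.png

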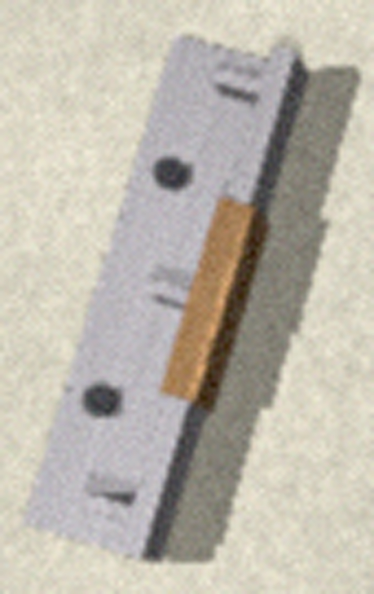

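View pics/crop2.png

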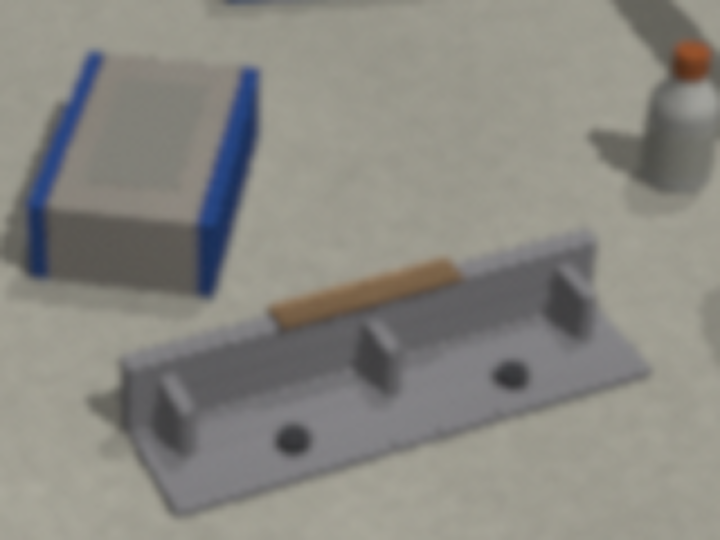

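```bash
cat >> h.py <<'E'
def togo(xy,z,angdeg):
    """tool-frame shift & turn needed: target xy, z, tool-z heading (deg). Shift given in present tool axes and in axes after turning"""
    s=r.state();R=s["ee_rot"];d=np.array([*xy,z])-s["tool_pos"]
    a=np.degrees(np.arctan2(R[1,2],R[0,2]));turn=np.radians((a-angdeg+180)%360-180)
    tilt=np.cross(R[:,0],[0,0,-1])
    print("t",round(s["t"],2),"pos",s["tool_pos"].round(4),"head",round(a,2),"open",round(s["opening"],2),"F",s["wrist_force"].round(1))
    A=np.radians(angdeg);z2=np.array([np.cos(A),np.sin(A),0]);y2=np.array([-z2[1],z2[0],0])
    print("now x,y,z",(R.T@d).round(4),"after-turn y,z",(d@y2).round(4),(d@z2).round(4),"wx",round(turn,3),"tilt corr (tool)",(R.T@tilt).round(4))
E
python3 -m inch '[{"wx":0.15,"hand":0},{"wx":0.15,"hand":0},{"wx":0.155,"hand":0},{"y":-0.05,"z":-0.009,"hand":0},{"y":-0.05,"z":-0.009,"hand":0},{"y":-0.05,"z":-0.009,"hand":0},{"y":-0.05,"z":-0.009,"hand":0},{"y":-0.05,"z":-0.009,"hand":0},{"y":-0.05,"z":-0.009,"hand":0},{"y":-0.05,"z":-0.009,"hand":0},{"y":-0.05,"z":-0.009,"hand":0},{"y":-0.05,"z":-0.009,"hand":0},{"y":-0.05,"z":-0.009,"hand":0}]' 20
python3 -c "
from h import *
togo([.617,-.132],.012,40.3)"
```

```text
t 0.6 pos [0.2302 0.5269 0.2098] head 66.41 open 1.0 F [-0.4  0.6  0.1]
now x,y,z [ 0.1978 -0.6183 -0.449 ] after-turn y,z -0.7528 -0.1312 wx 0.456 tilt corr (tool) [-0.  0. -0.]invalid input at $[0]: expected keys x, y, z, wx, wy, wz, hand
```

```bash
python3 -m inch '[{"x":0,"y":0,"z":0,"wx":0.15,"wy":0,"wz":0,"hand":0},{"x":0,"y":0,"z":0,"wx":0.15,"wy":0,"wz":0,"hand":0},{"x":0,"y":0,"z":0,"wx":0.15,"wy":0,"wz":0,"hand":0},{"x":0,"y":-0.05,"z":-0.009,"wx":0,"wy":0,"wz":0,"hand":0},{"x":0,"y":-0.05,"z":-0.009,"wx":0,"wy":0,"wz":0,"hand":0},{"x":0,"y":-0.05,"z":-0.009,"wx":0,"wy":0,"wz":0,"hand":0},{"x":0,"y":-0.05,"z":-0.009,"wx":0,"wy":0,"wz":0,"hand":0},{"x":0,"y":-0.05,"z":-0.009,"wx":0,"wy":0,"wz":0,"hand":0},{"x":0,"y":-0.05,"z":-0.009,"wx":0,"wy":0,"wz":0,"hand":0},{"x":0,"y":-0.05,"z":-0.009,"wx":0,"wy":0,"wz":0,"hand":0},{"x":0,"y":-0.05,"z":-0.009,"wx":0,"wy":0,"wz":0,"hand":0}]' 20
python3 -c "
from h import *
togo([.617,-.132],.012,40.3)"
```

```text
t: 1.98
tool_pos: [0.4373, 0.1685, 0.2108]
ee_rot: [[0.006, -0.646, 0.764], [0.005, 0.764, 0.646], [-1.0, -0.0, 0.008]]
wrist_force: [0.3, 0.5, -0.7]
opening: 0.001
t 1.98 pos [0.4373 0.1685 0.2108] head 40.22 open 0.0 F [ 0.3  0.5 -0.7]
now x,y,z [ 0.1984 -0.3455 -0.0584] after-turn y,z -0.3454 -0.0573 wx -0.001 tilt corr (tool) [0.     0.0078 0.    ]
```

```bash
python3 -m inch '[{"x":0,"y":-0.05,"z":-0.008,"wx":0,"wy":0.004,"wz":0,"hand":0},{"x":0,"y":-0.05,"z":-0.008,"wx":0,"wy":0.004,"wz":0,"hand":0},{"x":0,"y":-0.05,"z":-0.008,"wx":0,"wy":0,"wz":0,"hand":0},{"x":0,"y":-0.05,"z":-0.008,"wx":0,"wy":0,"wz":0,"hand":0},{"x":0,"y":-0.05,"z":-0.008,"wx":0,"wy":0,"wz":0,"hand":0},{"x":0,"y":-0.05,"z":-0.008,"wx":0,"wy":0,"wz":0,"hand":0},{"x":0.01,"y":-0.04,"z":-0.008,"wx":0,"wy":0,"wz":0,"hand":0},{"x":0.05,"y":-0.006,"z":0,"wx":0,"wy":0,"wz":0,"hand":0},{"x":0.04,"y":0,"z":0,"wx":0,"wy":0,"wz":0,"hand":0},{"x":0,"y":0,"z":0,"wx":0,"wy":0,"wz":0,"hand":0}]'
python3 -c "
from h import *
togo([.617,-.132],.012,40.3)
im=cams.camera('top');cv2.imwrite('pics/t1.png',im[...,::-1])"
```

```text
t: 3.22
tool_pos: [0.6282, -0.149, 0.1109]
ee_rot: [[0.01, -0.64, 0.768], [-0.001, 0.768, 0.64], [-1.0, -0.007, 0.006]]
wrist_force: [-0.1, 0.9, 0.5]
opening: -0.002
t 3.23 pos [ 0.6282 -0.149   0.1109] head 39.8 open -0.0 F [-0.1  0.9  0.5]
now x,y,z [0.0987 0.0209 0.0017] after-turn y,z 0.0202 0.0025 wx -0.009 tilt corr (tool) [0.     0.0065 0.0072]
```

View pics/t1.png

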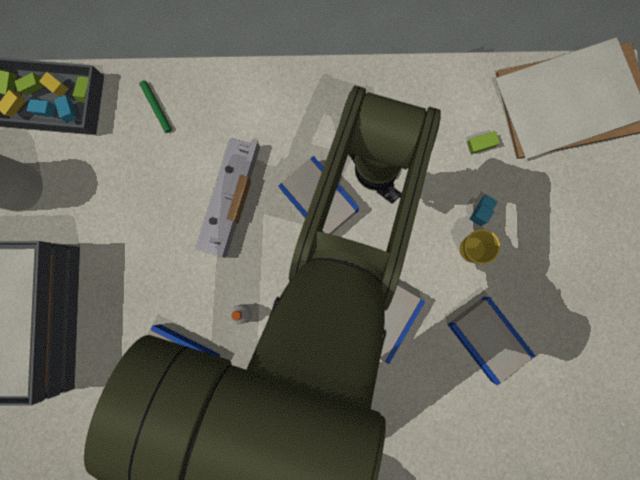

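```bash
python3 -m inch '[{"x":0.02,"y":0.02,"z":0.002,"wx":0,"wy":0.006,"wz":0.007,"hand":0},{"x":0.03,"y":0,"z":0,"wx":0,"wy":0,"wz":0,"hand":0},{"x":0.03,"y":0,"z":0,"wx":0,"wy":0,"wz":0,"hand":0},{"x":0.015,"y":0,"z":0,"wx":0,"wy":0,"wz":0,"hand":0},{"x":0,"y":0,"z":0,"wx":0,"wy":0,"wz":0,"hand":0}]'
python3 -c "
from h import *
togo([.617,-.132],.012,40.3)
im=cams.camera('scene');cv2.imwrite('pics/s1.png',im[...,::-1])"
```

```text
t: 3.9
tool_pos: [0.6291, -0.1337, 0.0283]
ee_rot: [[0.025, -0.642, 0.767], [-0.007, 0.767, 0.642], [-1.0, -0.021, 0.015]]
wrist_force: [-0.8, -0.0, -0.5]
opening: -0.0
t 3.9 pos [ 0.6291 -0.1337  0.0283] head 39.94 open -0.0 F [-0.8 -0.  -0.5]
now x,y,z [ 0.016   0.0094 -0.0085] after-turn y,z 0.0091 -0.0082 wx -0.006 tilt corr (tool) [0.     0.0147 0.021 ]
```

View pics/s1.png

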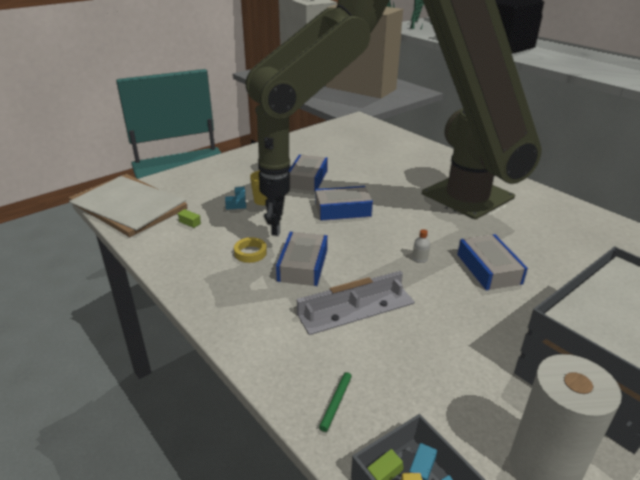

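```bash
python3 -m inch '[{"x":0.008,"y":0.0,"z":-0.008,"wx":0,"wy":0.015,"wz":0.021,"hand":0},{"x":0.008,"y":0,"z":0,"wx":0,"wy":0,"wz":0,"hand":0},{"x":0,"y":0,"z":0,"wx":0,"wy":0,"wz":0,"hand":0}]'
python3 -c "
from h import *
togo([.617,-.132],.012,40.3)"
```

```text
t: 4.32
tool_pos: [0.6258, -0.1404, 0.015]
ee_rot: [[0.005, -0.642, 0.767], [-0.002, 0.767, 0.642], [-1.0, -0.004, 0.003]]
wrist_force: [-0.2, -0.4, -0.3]
opening: 0.003
t 4.33 pos [ 0.6258 -0.1404  0.015 ] head 39.91 open 0.0 F [-0.2 -0.4 -0.3]
now x,y,z [ 0.003   0.0121 -0.0014] after-turn y,z 0.0121 -0.0013 wx -0.007 tilt corr (tool) [-0.      0.0025  0.0043]
```

```bash
python3 -m inch '[{"x":0.002,"y":0.008,"z":0,"wx":0,"wy":0,"wz":0,"hand":0},{"x":0,"y":0.008,"z":0,"wx":0,"wy":0,"wz":0,"hand":0},{"x":0,"y":0.008,"z":0,"wx":0,"wy":0,"wz":0,"hand":0},{"x":0,"y":0.008,"z":0,"wx":0.06,"wy":0,"wz":0,"hand":0},{"x":0,"y":0.008,"z":0,"wx":0.06,"wy":0,"wz":0,"hand":0},{"x":0,"y":0.008,"z":0,"wx":0.06,"wy":0,"wz":0,"hand":0},{"x":0,"y":0.008,"z":0,"wx":0.06,"wy":0,"wz":0,"hand":0},{"x":0,"y":0.008,"z":0,"wx":0.06,"wy":0,"wz":0,"hand":0}]'
cat >> h.py <<'E'
def look(tag,near):
    im=cams.camera("top");togo([.617,-.132],.012,-16.1)
    cv2.imwrite(f"pics/t{tag}.png",cv2.resize(im[110:290,180:420,::-1],None,fx=2.5,fy=2.5,interpolation=cv2.INTER_CUBIC))
    i2=cams.camera("scene");cv2.imwrite(f"pics/s{tag}.png",cv2.resize(i2[180:340,230:430,::-1],None,fx=3,fy=3,interpolation=cv2.INTER_CUBIC))
    both=np.hstack([cv2.resize(im[110:290,180:360],(400,400)),cv2.resize(i2[180:340,240:400],(400,400))]);cv2.imwrite(f"pics/b{tag}.png",both[...,::-1])
    for n,I in (("top",im),("scene",i2)):
        try: weight_pose(I,near,n)
        except Exception as e: print(n,e)
    for n in("top","scene"):
        for d in landmark_of(n,"weight")+landmark_of(n,"tape"):
            w=world(n,d["centre"])
            if w[0]>0.5: print(n,round(d["confidence"],2),w.round(3))
E
python3 -c "
from h import *
look('2',[0.61,-0.03])"
```

```text
t: 5.32
tool_pos: [0.5875, -0.089, 0.0142]
ee_rot: [[0.009, -0.381, 0.925], [-0.009, 0.925, 0.381], [-1.0, -0.012, 0.005]]
wrist_force: [-0.4, -3.2, -0.4]
opening: -0.001
t 5.38 pos [ 0.5866 -0.0879  0.0141] head 22.28 open 0.01 F [-0.7 -1.   1.1]
now x,y,z [ 0.0027 -0.0523  0.0114] after-turn y,z -0.034 0.0414 wx 0.67 tilt corr (tool) [0.     0.0045 0.0109]
weight c [0.5774 0.0071] size 174.0 82.2 long-axis deg 55.76
weight c [0.6137 0.0061] size 155.8 120.9 long-axis deg 25.5
top 0.62 [ 0.611 -0.011 -0.002]
top 0.59 [ 0.686 -0.16  -0.001]
scene 0.85 [ 0.61  -0.014 -0.004]
scene 0.56 [ 0.688 -0.169 -0.002]
```

View pics/b2.png

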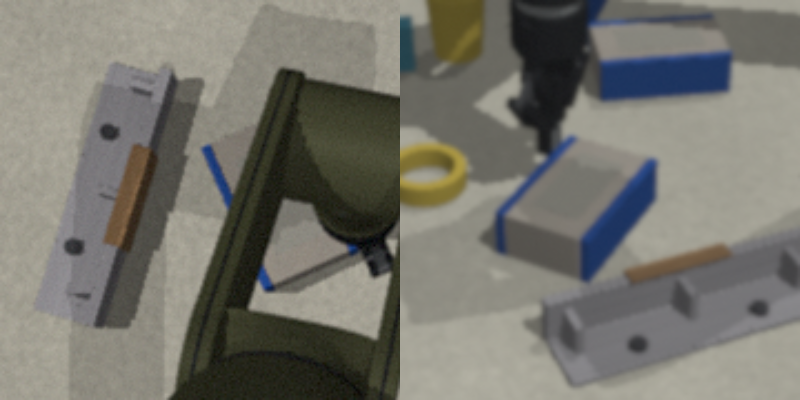

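```bash
cat >> h.py <<'E'
def sc(pts):
    p=np.array(pts,float);p=np.c_[240+(p[:,0]-400)/2.5,180+p[:,1]/2.5]
    W=ray("scene",p,0.05)[:,:2];print(W.round(3).tolist(),"c",W.mean(0).round(4))
    for i in range(4):
        e=W[(i+1)%4]-W[i];print(np.linalg.norm(e).round(3),np.degrees(np.arctan2(e[1],e[0])).round(1))
E
python3 -c "
from h import *
sc([(575,138),(657,160),(583,240),(500,212)])"
```

```text
[[0.563, -0.072], [0.526, 0.01], [0.663, 0.063], [0.696, -0.019]] c [ 0.6122 -0.0048]
0.091 114.7
0.148 20.9
0.089 -68.1
0.143 -158.3
```

```bash
python3 -m inch '[{"x":0.001,"y":0.009,"z":0,"wx":0.06,"wy":0.004,"wz":0.01,"hand":0},{"x":0,"y":0.009,"z":0,"wx":0.06,"wy":0,"wz":0,"hand":0},{"x":0,"y":0.009,"z":0,"wx":0.06,"wy":0,"wz":0,"hand":0},{"x":0,"y":0.009,"z":0,"wx":0.06,"wy":0,"wz":0,"hand":0},{"x":0,"y":0.009,"z":0,"wx":0.06,"wy":0,"wz":0,"hand":0},{"x":0,"y":0.009,"z":0,"wx":0.06,"wy":0,"wz":0,"hand":0}]'
python3 -c "
from h import *
look('3',[0.61,0.02])"
```

```text
t: 6.38
tool_pos: [0.5754, -0.0425, 0.013]
ee_rot: [[0.002, -0.026, 1.0], [-0.009, 1.0, 0.026], [-1.0, -0.009, 0.001]]
wrist_force: [-1.7, -3.0, 1.3]
opening: -0.004
t 6.42 pos [ 0.5752 -0.0412  0.013 ] head 1.36 open -0.0 F [-0.4 -1.1 -0.4]
now x,y,z [ 0.0017 -0.0917  0.0396] after-turn y,z -0.0756 0.0653 wx 0.305 tilt corr (tool) [0.     0.0013 0.0075]
weight c [0.6163 0.0261] size 151.1 87.7 long-axis deg 7.59
weight c [0.6221 0.0465] size 144.2 137.0 long-axis deg 7.64
top 0.81 [ 0.62   0.024 -0.   ]
top 0.91 [ 0.685 -0.163  0.002]
scene 0.89 [ 0.615  0.021 -0.002]
scene 0.82 [ 0.689 -0.168 -0.004]
```

View pics/b3.png

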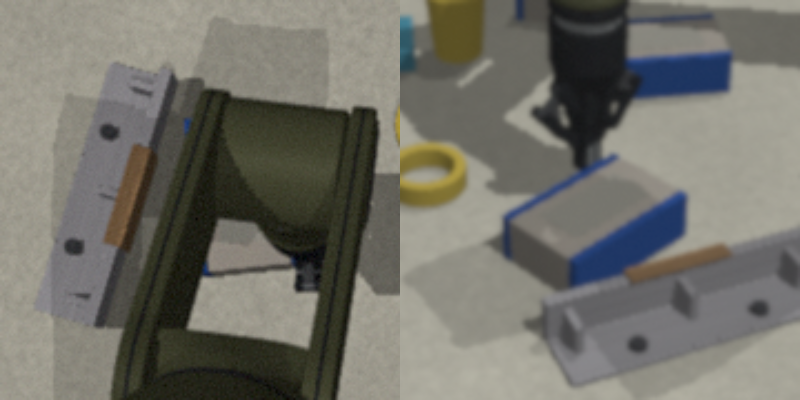

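```bash
python3 -c "
from h import *
sc([(615,158),(687,196),(573,261),(504,214)])"
```

```text
[[0.555, -0.019], [0.544, 0.073], [0.689, 0.08], [0.695, -0.015]] c [0.6211 0.03  ]
0.093 97.0
0.146 2.9
0.095 -86.4
0.14 -178.1
```

```bash
python3 -m inch '[{"x":0,"y":-0.015,"z":0,"wx":0,"wy":0,"wz":0.007,"hand":0},{"x":0,"y":-0.015,"z":0,"wx":0,"wy":0,"wz":0,"hand":0},{"x":0,"y":0,"z":0.025,"wx":0,"wy":0,"wz":0,"hand":0},{"x":0,"y":0,"z":0.03,"wx":0,"wy":0,"wz":0,"hand":0},{"x":0,"y":0,"z":0.03,"wx":0,"wy":0,"wz":0,"hand":0},{"x":0,"y":0,"z":0.03,"wx":0,"wy":0,"wz":0,"hand":0},{"x":0,"y":0,"z":0.025,"wx":0,"wy":0,"wz":0,"hand":0},{"x":0,"y":0,"z":0.015,"wx":0,"wy":0,"wz":0,"hand":0},{"x":0,"y":0,"z":0,"wx":0,"wy":0,"wz":0,"hand":0}]'
python3 -c "
from h import *
im=cams.camera('top')
togo([.73,-.005],.013,0)
im=cams.camera('top');i2=cams.camera('scene');cv2.imwrite('pics/b4.png',np.hstack([cv2.resize(im[110:290,180:360],(400,400)),cv2.resize(i2[180:340,240:400],(400,400))])[...,::-1])"
```

```text
t: 7.8
tool_pos: [0.7359, -0.0816, 0.0122]
ee_rot: [[0.002, -0.022, 1.0], [-0.001, 1.0, 0.022], [-1.0, -0.001, 0.002]]
wrist_force: [-0.6, 0.4, -1.3]
opening: 0.001
t 7.85 pos [ 0.7348 -0.0816  0.012 ] head 1.22 open 0.0 F [-0.8 -0.2 -0.6]
now x,y,z [-0.001   0.0767 -0.0032] after-turn y,z 0.0766 -0.0048 wx 0.021 tilt corr (tool) [0.     0.0005 0.0007]
```

View pics/b4.png

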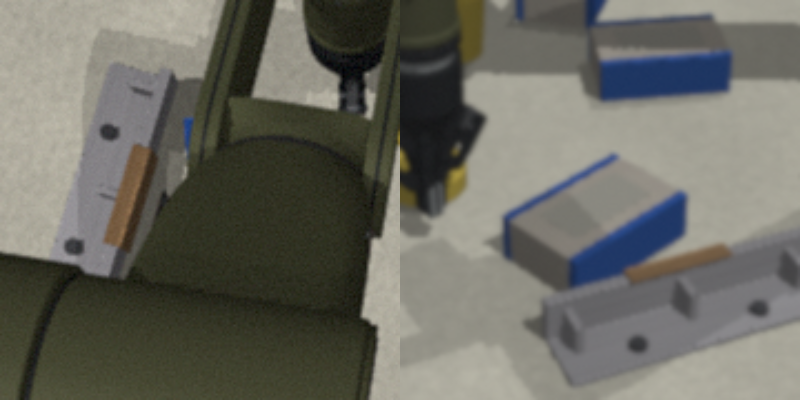

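```bash
python3 -m inch '[{"x":0,"y":0.025,"z":0,"wx":0,"wy":0,"wz":0,"hand":0},{"x":0,"y":0.025,"z":0,"wx":0,"wy":0,"wz":0,"hand":0},{"x":0,"y":0.018,"z":0,"wx":0,"wy":0,"wz":0,"hand":0},{"x":0,"y":0,"z":-0.008,"wx":0,"wy":0,"wz":0,"hand":0},{"x":0,"y":0,"z":-0.009,"wx":0,"wy":0,"wz":0,"hand":0},{"x":0,"y":0,"z":-0.009,"wx":0,"wy":0,"wz":0,"hand":0},{"x":0,"y":0,"z":-0.009,"wx":0.02,"wy":0,"wz":0,"hand":0},{"x":0,"y":0,"z":-0.009,"wx":0.04,"wy":0,"wz":0,"hand":0}]'
python3 -c "
from h import *
look('5',[0.61,0.02])"
```

```text
t: 8.95
tool_pos: [0.686, -0.0095, 0.0134]
ee_rot: [[0.004, 0.04, 0.999], [-0.002, 0.999, -0.04], [-1.0, -0.001, 0.004]]
wrist_force: [2.1, -1.8, -0.9]
opening: -0.002
t 9.0 pos [ 0.684  -0.0095  0.0133] head -2.38 open 0.0 F [ 2.2 -1.5  1.4]
now x,y,z [ 0.0014 -0.1252 -0.0619] after-turn y,z -0.1363 -0.0304 wx 0.239 tilt corr (tool) [-0.      0.0014  0.0014]
weight c [0.653  0.0728] size 8.4 39.2 long-axis deg 176.9
weight c [0.6056 0.0534] size 133.0 150.2 long-axis deg 177.59
top 0.97 [ 0.685 -0.163  0.005]
scene 0.66 [ 0.597  0.031 -0.002]
scene 0.59 [ 0.686 -0.169 -0.003]
```

View pics/b5.png

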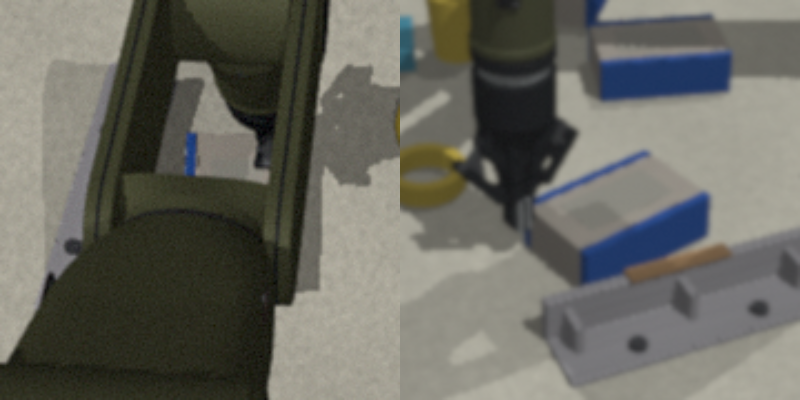

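```bash
python3 -c "
from h import *
sc([(648,152),(709,197),(582,255),(530,203)])"
```

```text
[[0.523, -0.006], [0.529, 0.088], [0.678, 0.079], [0.666, -0.013]] c [0.599  0.0369]
0.094 86.4
0.149 -3.3
0.093 -97.3
0.143 177.4
```

```bash
python3 -m inch '[{"x":0,"y":0,"z":-0.006,"wx":0.04,"wy":0,"wz":0,"hand":0},{"x":0,"y":0,"z":-0.006,"wx":0.04,"wy":0,"wz":0,"hand":0},{"x":0,"y":0,"z":0.015,"wx":0,"wy":0,"wz":0,"hand":0},{"x":0,"y":0,"z":0.025,"wx":0,"wy":0,"wz":0,"hand":0},{"x":0,"y":-0.03,"z":0,"wx":0.04,"wy":0,"wz":0,"hand":0},{"x":0,"y":-0.04,"z":0,"wx":0.04,"wy":0,"wz":0,"hand":0},{"x":-0.02,"y":-0.02,"z":0,"wx":0.04,"wy":0,"wz":0,"hand":0},{"x":-0.03,"y":0,"z":0,"wx":0,"wy":0,"wz":0,"hand":0},{"x":0,"y":0,"z":0,"wx":0,"wy":0,"wz":0,"hand":0}]'
python3 -c "
from h import *
look('6',[0.6,0.03])"
```

```text
t: 10.38
tool_pos: [0.7029, -0.1035, 0.0656]
ee_rot: [[0.004, 0.241, 0.971], [0.0, 0.971, -0.241], [-1.0, 0.001, 0.004]]
wrist_force: [-0.1, 0.5, 1.0]
opening: -0.003
t 10.43 pos [ 0.7016 -0.1032  0.064 ] head -13.92 open 0.0 F [ 0.2 -0.2 -0.5]
now x,y,z [ 0.0519 -0.0483 -0.0752] after-turn y,z -0.0511 -0.0733 wx 0.038 tilt corr (tool) [-0.      0.0008 -0.0008]
weight c [0.6011 0.0331] size 97.5 123.1 long-axis deg 175.43
weight c [0.5996 0.059 ] size 138.7 154.1 long-axis deg 176.37
top 0.97 [ 0.685 -0.162  0.002]
scene 0.56 [ 0.59   0.031 -0.003]
scene 0.67 [ 0.689 -0.165 -0.002]
```

View pics/b6.png

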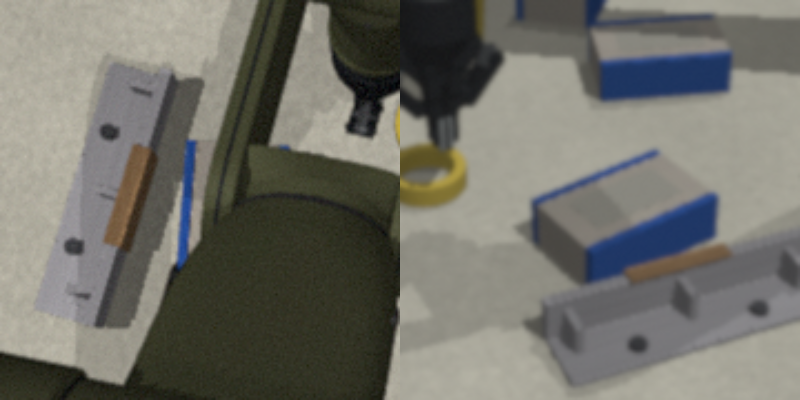

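```bash
python3 -c "
from h import *
sc([(657,152),(717,196),(587,252),(534,201)])
p=np.array([(187,141),(178,266),(290,147)])/2.2222+[180,110];print(ray('top',p,.05).round(4))"
```

```text
[[0.516, -0.001], [0.522, 0.091], [0.672, 0.079], [0.661, -0.013]] c [0.5928 0.039 ]
0.092 86.3
0.15 -4.9
0.092 -96.5
0.146 175.1
[[ 0.6651  0.0756  0.05  ]
 [ 0.5442  0.0833  0.05  ]
 [ 0.6583 -0.0236  0.05  ]]
```

```bash
python3 -m inch '[{"x":0,"y":0,"z":0,"wx":0.038,"wy":0,"wz":0,"hand":0},{"x":0,"y":0.001,"z":-0.03,"wx":0,"wy":0,"wz":0,"hand":0},{"x":0,"y":0.001,"z":-0.04,"wx":0,"wy":0,"wz":0,"hand":0},{"x":0,"y":0.001,"z":-0.04,"wx":0,"wy":0,"wz":0,"hand":0},{"x":0,"y":0.001,"z":-0.035,"wx":0,"wy":0,"wz":0,"hand":1},{"x":0.02,"y":0,"z":0,"wx":0,"wy":0,"wz":0,"hand":1},{"x":0.02,"y":0,"z":0,"wx":0,"wy":0,"wz":0,"hand":1},{"x":0.01,"y":0,"z":0,"wx":0,"wy":0,"wz":0,"hand":1},{"x":0,"y":0,"z":0,"wx":0,"wy":0,"wz":0,"hand":1}]'
python3 -c "
from h import *
togo([.558,-.057],.012,-16.1)"
```

```text
t: 11.8
tool_pos: [0.552, -0.0528, 0.0039]
ee_rot: [[-0.016, 0.273, 0.962], [0.004, 0.962, -0.273], [-1.0, -0.0, -0.016]]
wrist_force: [0.2, 0.2, 0.5]
opening: 0.999
t 11.8 pos [ 0.552  -0.0528  0.0039] head -15.87 open 1.0 F [0.2 0.2 0.5]
now x,y,z [-0.0082 -0.0025  0.0068] after-turn y,z -0.0024 0.0069 wx 0.004 tilt corr (tool) [ 0.     -0.0165  0.0003]
```

```bash
python3 -m inch '[{"x":-0.006,"y":0,"z":0.007,"wx":0.004,"wy":-0.016,"wz":0,"hand":1},{"x":0,"y":0.008,"z":0,"wx":0,"wy":0,"wz":0,"hand":1},{"x":0,"y":0.008,"z":0,"wx":0,"wy":0,"wz":0,"hand":1},{"x":0,"y":0.008,"z":0,"wx":0,"wy":0,"wz":0,"hand":1},{"x":0,"y":0.008,"z":0,"wx":0,"wy":0,"wz":0,"hand":1},{"x":0,"y":0.008,"z":0,"wx":0,"wy":0,"wz":0,"hand":1},{"x":0,"y":0.008,"z":0,"wx":0,"wy":0,"wz":0,"hand":1}]'
python3 -c "
from h import *
look('7',[0.59,0.06])"
```

```text
t: 12.68
tool_pos: [0.5729, -0.0071, 0.0116]
ee_rot: [[-0.001, 0.276, 0.961], [-0.003, 0.961, -0.276], [-1.0, -0.003, 0.0]]
wrist_force: [-3.0, -2.3, 1.4]
opening: 0.998
t 12.72 pos [ 0.5735 -0.006   0.0116] head -16.03 open 1.0 F [-1.3 -0.9  0.5]
now x,y,z [-0.0002 -0.1091  0.0766] after-turn y,z -0.109 0.0767 wx 0.001 tilt corr (tool) [0.     0.001  0.0018]
weight c [0.5368 0.0219] size 4.2 0.0 long-axis deg 0.19
weight c [0.6102 0.0641] size 127.8 144.4 long-axis deg 167.89
top 0.73 [0.602 0.049 0.001]
top 0.83 [ 0.684 -0.165  0.004]
scene 0.95 [ 0.599  0.049 -0.006]
scene 0.65 [ 0.689 -0.167 -0.002]
```

View pics/b7.png

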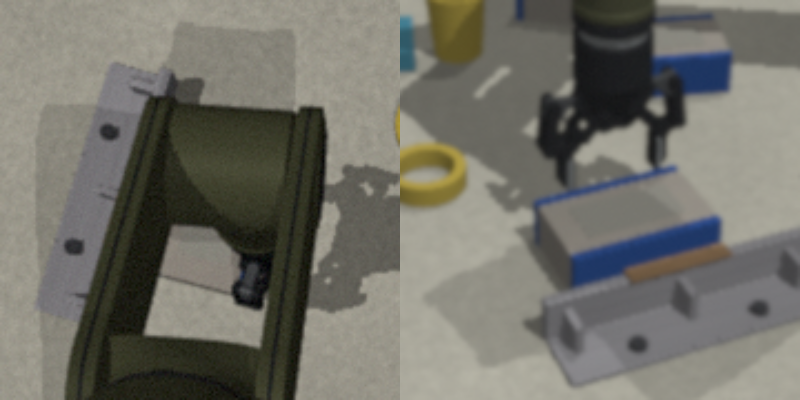

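```bash
python3 -m inch '[{"x":0,"y":0.007,"z":0,"wx":0,"wy":0,"wz":0,"hand":1},{"x":0,"y":0.006,"z":0,"wx":0,"wy":0,"wz":0,"hand":1},{"x":0,"y":0.005,"z":0,"wx":0,"wy":0,"wz":0,"hand":1}]'
python3 -m inch '[{"x":0,"y":0.003,"z":0,"wx":0,"wy":0,"wz":0,"hand":1},{"x":0,"y":0.003,"z":0,"wx":0,"wy":0,"wz":0,"hand":1}]'
python3 -c "
from h import *
look('8',[0.59,0.07])"
```

```text
t: 13.35
tool_pos: [0.5789, 0.0087, 0.0117]
ee_rot: [[0.001, 0.278, 0.961], [-0.005, 0.961, -0.278], [-1.0, -0.004, 0.002]]
wrist_force: [-0.6, -3.9, 0.5]
opening: 0.999
t: 13.6
tool_pos: [0.5806, 0.0148, 0.0117]
ee_rot: [[0.001, 0.277, 0.961], [-0.005, 0.961, -0.277], [-1.0, -0.005, 0.002]]
wrist_force: [-1.5, -3.8, 1.4]
opening: 0.997
t 13.65 pos [0.5808 0.0152 0.0118] head -16.1 open 1.0 F [-0.3 -1.8  0.3]
now x,y,z [ 0.0005 -0.1314  0.0756] after-turn y,z -0.1314 0.0756 wx -0.0 tilt corr (tool) [-0.      0.0023  0.0041]
weight c [0.5759 0.1231] size 3.0 35.7 long-axis deg 164.67
weight c [0.6113 0.0775] size 106.0 140.9 long-axis deg 165.45
top 0.66 [ 0.608  0.072 -0.002]
top 0.93 [ 0.683 -0.163  0.001]
scene 0.66 [ 0.607  0.068 -0.002]
scene 0.64 [ 0.611  0.128 -0.003]
scene 0.75 [ 0.687 -0.165 -0.002]
```

View pics/b8.png

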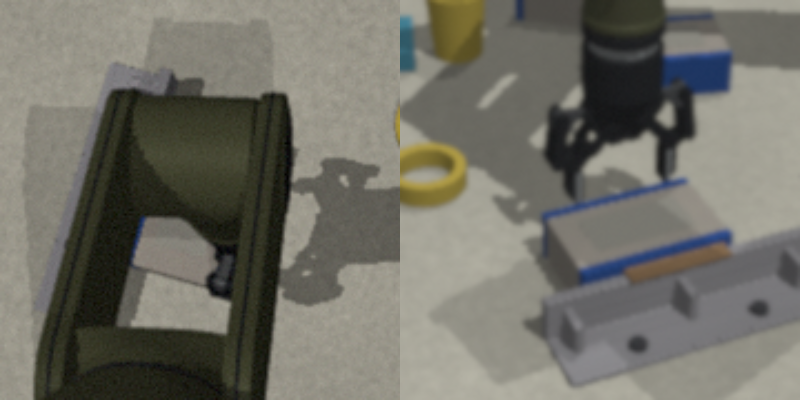

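```bash
python3 -m inch '[{"x":0,"y":0.002,"z":0,"wx":0,"wy":0,"wz":0,"hand":1},{"x":0,"y":0.002,"z":0,"wx":0,"wy":0,"wz":0,"hand":1}]'
python3 -m inch '[{"x":0,"y":0.002,"z":0,"wx":0,"wy":0,"wz":0,"hand":1}]'
```

```text
t: 14.15
tool_pos: [0.5816, 0.0183, 0.0117]
ee_rot: [[0.001, 0.278, 0.961], [-0.005, 0.961, -0.278], [-1.0, -0.005, 0.002]]
wrist_force: [-0.6, -4.2, 1.8]
opening: 1.002
t: 14.28
tool_pos: [0.582, 0.0198, 0.0117]
ee_rot: [[0.0, 0.277, 0.961], [-0.006, 0.961, -0.277], [-1.0, -0.006, 0.002]]
wrist_force: [-1.6, -7.9, 0.4]
opening: 0.998
```

```bash
python3 -m inch '[{"x":0,"y":0.002,"z":0,"wx":0,"wy":0,"wz":0,"hand":1}]'
python3 -m inch '[{"x":0,"y":0.002,"z":0,"wx":0,"wy":0,"wz":0,"hand":1}]'
python3 -c "
from h import *
look('9',[0.59,0.07])"
```

```text
t: 14.4
tool_pos: [0.5818, 0.0201, 0.0117]
ee_rot: [[-0.001, 0.277, 0.961], [-0.009, 0.961, -0.277], [-1.0, -0.009, 0.001]]
wrist_force: [-3.6, -13.1, 2.7]
opening: 0.997
t: 14.52
tool_pos: [0.5817, 0.0199, 0.0118]
ee_rot: [[-0.002, 0.276, 0.961], [-0.012, 0.961, -0.276], [-1.0, -0.012, 0.001]]
wrist_force: [-2.7, -11.5, 2.2]
opening: 1.002
t 14.57 pos [0.5817 0.0199 0.0117] head -16.03 open 1.0 F [ -2.5 -10.5   2.2]
now x,y,z [ 0.0015 -0.1362  0.0759] after-turn y,z -0.1362 0.076 wx 0.001 tilt corr (tool) [0.     0.0009 0.0125]
weight c [0.5723 0.1319] size 7.4 49.1 long-axis deg 164.69
weight c [0.6117 0.0803] size 102.4 142.1 long-axis deg 164.47
top 0.84 [ 0.608  0.075 -0.   ]
top 0.8 [ 0.684 -0.161  0.002]
scene 0.64 [ 0.607  0.072 -0.003]
scene 0.72 [ 0.687 -0.168 -0.002]
```

View pics/s9.png

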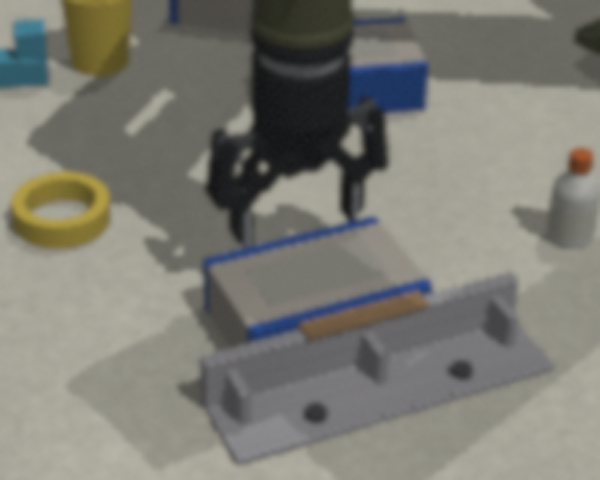

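```bash
python3 -m inch '[{"x":0,"y":-0.01,"z":0,"wx":0,"wy":0,"wz":0.012,"hand":1},{"x":0,"y":-0.02,"z":0,"wx":0,"wy":0,"wz":0,"hand":1},{"x":0,"y":-0.04,"z":0,"wx":0,"wy":0,"wz":0,"hand":0},{"x":0,"y":-0.02,"z":0.02,"wx":0,"wy":0,"wz":0,"hand":0},{"x":0,"y":0,"z":0.04,"wx":0,"wy":0,"wz":0,"hand":0},{"x":0,"y":0,"z":0.04,"wx":0,"wy":0,"wz":0,"hand":0},{"x":0,"y":0,"z":0.03,"wx":0,"wy":0,"wz":0,"hand":0},{"x":0,"y":0,"z":0,"wx":0,"wy":0,"wz":0,"hand":0}]'
python3 -c "
from h import *
look('10',[0.59,0.07])
im=cams.camera('top');cv2.imwrite('pics/c10.png',cv2.resize(im[130:270,190:330,::-1],None,fx=4.2,fy=4.2,interpolation=cv2.INTER_CUBIC))"
```

```text
t: 15.82
tool_pos: [0.6827, -0.1093, 0.0115]
ee_rot: [[0.004, 0.281, 0.96], [0.006, 0.96, -0.281], [-1.0, 0.007, 0.002]]
wrist_force: [-0.7, 0.2, -0.4]
opening: 0.004
t 15.88 pos [ 0.6805 -0.1087  0.0111] head -16.28 open 0.0 F [-0.8 -0.7  0.3]
now x,y,z [-0.0011 -0.0402 -0.0544] after-turn y,z -0.04 -0.0546 wx -0.003 tilt corr (tool) [ 0.     -0.0011 -0.0067]
weight c [0.6193 0.1016] size 130.2 99.5 long-axis deg 8.91
weight c [0.6119 0.0813] size 100.4 142.1 long-axis deg 164.47
top 0.96 [ 0.608  0.074 -0.002]
top 0.73 [ 0.684 -0.162  0.   ]
scene 0.81 [ 0.612  0.071 -0.003]
scene 0.85 [ 0.688 -0.169 -0.004]
scene 0.21 [0.61  0.127 0.001]
```

View pics/c10.png

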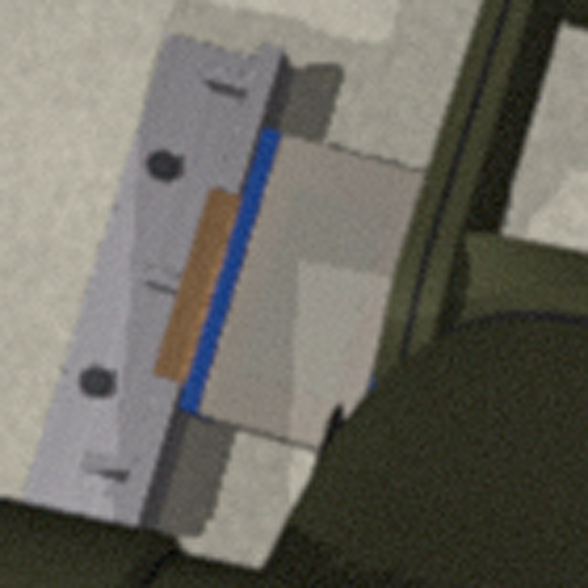

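View pics/s10.png

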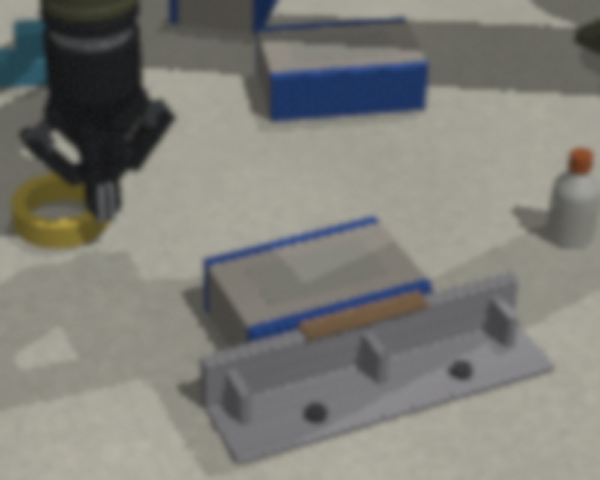

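```bash
python3 -c "
from h import *
o=lambda p:np.array(p)/4.2+[190,130]-0.38
W=ray('top',o([(264,128),(180,408)]),.05)[:,:2];F=ray('top',o([(238,193),(182,383)]),.048)[:,:2]
G=ray('top',o([(284,52),(143,524)]),.045)[:,:2]
L=np.array([.961,-.277]);n=np.array([.277,.961])
for X in(W,F,G):
  m=X.mean(0);e=X[0]-X[1];print(m.round(4),'along',(m@L).round(4),'norm',(m@n).round(4),'len',np.linalg.norm(e).round(4),'ang',np.degrees(np.arctan2(e[1],e[0])).round(2))
p=lambda q:np.array(q)/3+[230,180]-0.33
W=ray('scene',p([(207,261),(376,219),(430,284),(250,332)]),.05)[:,:2];print(W.mean(0),(W.mean(0)-[.597,.0775])@L)
"
```

```text
[0.6226 0.1216] along 0.5646 norm 0.2893 len 0.1493 ang -16.04
[0.6125 0.1281] along 0.5531 norm 0.2927 len 0.1012 ang -15.75
[0.6139 0.1266] along 0.5549 norm 0.2917 len 0.2524 ang -15.97
[0.61127577 0.07919708] 0.013248921444936251
```

```bash
python3 -m inch '[{"x":-0.02,"y":0.004,"z":0,"wx":0,"wy":0,"wz":0,"hand":0},{"x":-0.04,"y":0,"z":0,"wx":0,"wy":0,"wz":0,"hand":0},{"x":-0.05,"y":0,"z":0,"wx":0,"wy":0,"wz":0,"hand":0},{"x":-0.05,"y":0,"z":0,"wx":0,"wy":0,"wz":0,"hand":0},{"x":-0.02,"y":-0.05,"z":-0.02,"wx":0,"wy":0,"wz":0,"hand":0},{"x":0,"y":-0.06,"z":-0.02,"wx":0,"wy":0,"wz":0,"hand":0},{"x":0,"y":-0.06,"z":-0.02,"wx":0,"wy":0,"wz":0,"hand":0},{"x":0,"y":-0.06,"z":-0.02,"wx":0,"wy":0,"wz":0,"hand":0},{"x":0,"y":-0.06,"z":-0.02,"wx":0,"wy":0,"wz":0,"hand":0},{"x":0,"y":0,"z":0,"wx":0,"wy":0,"wz":0,"hand":0}]'
python3 - <<'E'
from h import *
im=cams.camera('top');cv2.imwrite('pics/t11.png',im[...,::-1])
c,a,b=weight_pose(im,np.array([.61,.08]))
L=np.array([.961,-.277]);n=np.array([.277,.961]);print("fence frame",(c-[.611,.1255])@n,(c-[.611,.1255])@L)
for l in ["weight","fence","glue","tape","brick_lime","cup","brick_cyan"]:
    for d in landmark_of("top",l): print(l,round(d["confidence"],2),world("top",d["centre"]).round(3))
cv2.imwrite('pics/c11.png',cv2.resize(im[130:270,190:330,::-1],None,fx=4.2,fy=4.2,interpolation=cv2.INTER_CUBIC))
E
```

```text
t: 17.42
tool_pos: [0.4984, -0.3539, 0.1976]
ee_rot: [[-0.0, 0.271, 0.963], [0.004, 0.963, -0.271], [-1.0, 0.004, -0.002]]
wrist_force: [-0.4, 0.0, -0.7]
opening: 0.002
weight c [0.6086 0.072 ] size 105.4 150.9 long-axis deg 163.86
fence frame -0.0520998964538574 0.01247597348022467
weight 0.92 [0.269 0.261 0.006]
weight 0.87 [ 0.61   0.077 -0.003]
weight 0.86 [ 0.352 -0.178  0.002]
weight 0.83 [ 0.31  -0.399 -0.002]
weight 0.25 [ 0.61   0.122 -0.001]
fence 0.83 [ 0.61   0.127 -0.003]
glue 0.89 [ 0.365  0.128 -0.001]
tape 0.84 [ 0.683 -0.162 -0.   ]
brick_lime 0.57 [ 0.74  -0.402  0.006]
cup 0.61 [ 0.505 -0.37  -0.   ]
brick_cyan 0.75 [ 0.59  -0.396  0.004]
brick_cyan 0.61 [ 0.685 -0.165 -0.   ]
```

View pics/t11.png

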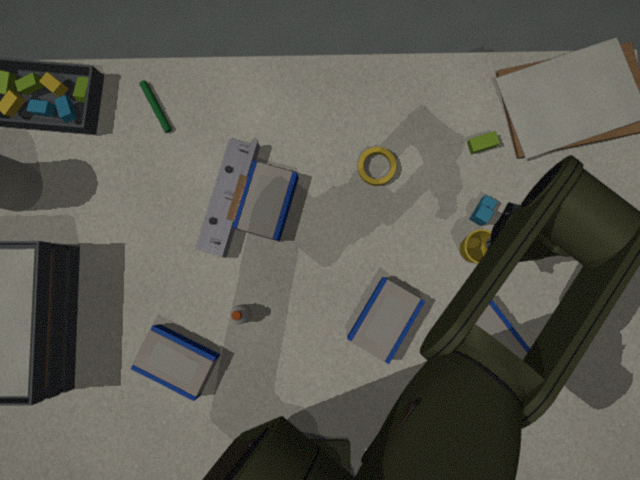

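View pics/c11.png

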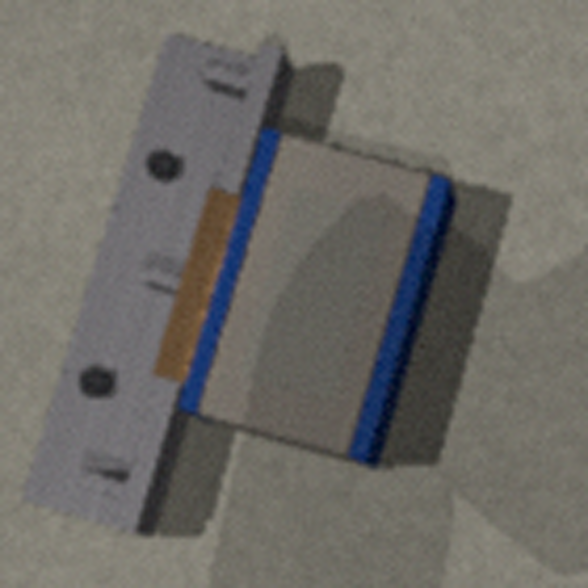

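```bash
python3 -c "
from plant import r
s=r.state();print(s['wrist_force'],s['joint_vel'].round(3));print(r.job_done())"
```

```text
[ 0.23350671  0.29205173 -0.07009666] [-0.005 -0.001 -0.001 -0.     0.001 -0.001]
the job is handed in; nothing more can be done
None
```

I turned the weight about 56° by pushing at two of its corners with the closed fingertips. I then pushed it square onto the panel with both open fingers. At the end the push force rose from about 4 N to 13 N and the tool stopped advancing, so the weight was up against the panel. I then backed off, raised the arm and handed the job in at about 17.5 s.

**Last checks:**
- **Squareness:** the blue face was parallel to the panel within about 0.3° (limit about 2.6°), and no gap showed in the top picture.
- **Position:** the weight's centre was about 52 mm from the panel face (limit 54 mm) and about 12 mm off the panel's middle (limit 25 mm). The panel's whole width is covered.
- **Bystanders:** all were within about 4 mm of where they started, which is within measuring error.
- **Arm:** it was clear of everything, with wrist force near zero.

**Disagreements:** one edge measurement in the picture suggested a gap of about 3 mm, while the contact force pointed to none. I took that as pixel error. The networks' estimates put the offset from the panel's middle anywhere between 10 and 17 mm, still inside the limit, so I left the weight where it was.

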